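# Unclip the slide magazine from its drying shoe

### The job

The magazine of dried microscope slides is clipped into one of the two aluminium shoes standing in the outer, heated bays of the slide dryer. Slide that shoe sideways along the dryer top, without lifting it, until it stands inside the outline of the free middle bay; then squeeze the magazine's two side ears together to free its catches and lift it straight out, leaving the shoe standing in the middle bay and the empty shoe where it was. Finish while still holding the magazine by its squeezed ears, level, at rest, with its underside at least 5 cm above the rim of the shoe.

Things in the scene. Friction and masses are not known exactly. Their poses are not given: they have to be found in the camera images.
- dryer: Slide dryer fixed on the bench: white housing, flat steel top 152 mm (x) by 290 mm (y), 30 mm above the bench. Three bays, each a dark outline 138 x 80 mm, side by side along its y, 96 mm apart: grooved heated bays at y = -96 and +96 mm, the plain middle bay at y = 0. Origin on the bench below point middle_bay; x points to the back, away from the control panel; z up. May be turned a little.
- middle_bay (a point): Point on the dryer top (30 mm above the bench) where the origin of the shoe lies when the shoe stands centred in the middle bay's outline, which leaves about 8 mm free all round.
- shoe: Loose aluminium shoe holding the magazine, 0.6 kg, standing in the left or right heated bay, roughly parallel to the dryer: a channel 94 mm (x) by 64 mm (y), 42 mm high, 6 mm floor, lips turned inward along its long walls; at the front a 12 mm high ledge, 44 mm wide, with an upright black tab. Overall x -76 to +47 mm. Origin: underside, below the channel's middle; x points away from the tab, z up.
- shoe_tab (a point): Black upright grip tab fixed to that shoe: 22 mm (x) by 12 mm (y), from 12 to 60 mm above the shoe's underside. The point lies on its centre line, 38 mm above the shoe's underside, 62 mm in front (-x) of the shoe's origin. The sides to grip face +y and -y.
- empty_shoe: A second, identical loose shoe without a magazine, in the other heated bay, same origin and axes. To be left alone.
- magazine: Slide magazine, 0.12 kg, clipped into the shoe: white frame 82 x 45 x 38 mm with six upright glass slides and a grey sprung ear on each long side (+y, -y). Clipped in, it stands on the shoe's floor 6 mm above the shoe's underside, axes parallel to the shoe's, 1 mm play. A tooth on each ear hooks under the shoe's lip: pulled unsqueezed, it takes the shoe with it. Origin: middle of its underside.
- magazine_ears (a point): Midway between the two ears, 56 mm above the magazine's underside (62 above the shoe's). Each ear is 24 mm wide (x), its ribbed pad 40 to 68 mm above the magazine's underside; the shoe's rim is at 36. Free, they lean out, 62 mm over the top edges; squeezed home, upright, 42 mm over the pads, against a firm stop. Squeezing takes 3 N, at the stop 6 N, an ear. Nothing on the magazine stands higher.
- ear_left (a joint): Inward swing of the ear on the magazine's +y side, rad: 0 free (hooked), 0.16 squeezed home; its tooth is clear of the lip above about 0.12. It springs back when let go.
- ear_right (a joint): The same for the ear on the magazine's -y side: 0 free, 0.16 squeezed home.

How it is judged (in metres and radians):
On the way:
1. the shoe stands at rest inside the middle bay's outline with the magazine still seated in it (horizontal distance between shoe and middle_bay below 0.013 m and angle between the x axis of shoe and the x axis of dryer, either way round below 0.2 rad and z of shoe in the frame of dryer below 0.034 m and angle between shoe's own z axis and vertical below 0.06 rad and z of magazine in the frame of shoe below 0.012 m and linear speed of shoe below 0.02 m/s), for 0.2 s.
At the end, for the whole second after the job is handed in: Shoe flat in the middle bay (within 13 mm and 0.2 rad of centred); magazine still in the fingers, both ears squeezed over 0.1 rad, upright within 0.2 rad, its underside over 46 mm above the shoe's rim, touching no shoe nor the dryer; empty shoe within 15 mm of its start (horizontal distance between shoe and middle_bay below 0.013 m and angle between the x axis of shoe and the x axis of dryer, either way round below 0.2 rad and z of shoe in the frame of dryer below 0.034 m and angle between shoe's own z axis and vertical below 0.06 rad and z of magazine in the frame of shoe above 0.088 m and angle between magazine's own z axis and vertical below 0.2 rad and value of joint each of ear_left, ear_right above 0.1 rad and contact force between the fingers and magazine above 2 N and contact force between magazine and shoe below 0.1 N and contact force between magazine and dryer below 0.1 N and contact force between magazine and empty_shoe below 0.1 N and linear speed of magazine below 0.03 m/s and distance of empty_shoe from where it was at the start of the episode below 0.015 m); the arm keeps its last pose, push and grip.
It fails at once if the shoe is lifted off the dryer top (more than 6 mm) or tipped (z of shoe in the frame of dryer above 0.036 m or angle between shoe's own z axis and vertical above 0.12 rad).
It fails at once if the empty shoe is pushed away (more than 15 mm) (distance of empty_shoe from where it was at the start of the episode above 0.015 m).
It also fails if it takes over 58 s, if anything falls off the work surface, if the arm or the gripper's body presses on something with over 40 N, if the wrist force passes 120 N, or if a joint passes its speed limit or range.

### The arm

A 6-joint arm with a two-finger parallel gripper is mounted at the origin on a cart in front of the work surface, level with it; the furniture and walls round the work are solid. World frame = base frame: x ahead of the robot, y to its left, z up, the work surface at z = 0. Lengths are in m, angles in degrees, forces in N, time in s.
With the tool pointing down it reaches from about 0.4 to 0.825 m from the base axis. Payload 7 kg.
Tool frame: the origin (TCP) lies on the centre line of the jaws, within the pads' length; the fingertips stand 11 mm ahead of it and the grasp point (between the pads) lies 8 mm behind it; z points along the fingers, y is the line along which they close (so a half turn about z gives the same grasp; the last joint's range is limited). The gripper opens to 88 mm and grips with 3 to 60 N. Pads are 19 mm wide; open, the fingers measure 130 mm over their backs; the gripper's body (78 mm by 193 mm) begins 47 mm behind the grasp point.
Start: joints at [-48.123, 20.546, 0.682, 0, -70.136, -16.507], TCP at [0.289, -0.61, 0.201] pointing down, gripper open.
Joint ranges: [-176.03, 176.03], [-82.01, 121.73], [-58.28, 71.71], [-173.87, 95.51], [-174.79, -0.11], [-173.66, 173.66]. Speed limits (degrees/s): [136.94, 136.94, 172.46, 180, 180, 180].

### API

Orientations are given as [roll, pitch, yaw] about the fixed x, y, z axes, in that order (R = Rz(yaw) Ry(pitch) Rx(roll)).
In Python, from plant import r, capture, camera_model, job gives the robot as it stands.
- The arm moves only by the tool drive_tool, never from a script. Its argument "increments" is a list that holds one entry, the list of rows, each a list of 5 numbers: the gripper's target within -1 to 1 (fully open at 1, half-way at 0, shut at -1), then the shift along the tool's x, y, z scaled (see below), then the turn about the tool's z scaled (see below). In form: [[[gripper, tx, ty, tz, roll], ...]]. A call has 1 to 5 rows; each row is the pose to reach, as a shift and turn from the pose commanded when the call began, along the tool's axes at that moment, turning the shorter way round; what a row does not reach only later rows make up. The controller multiplies each number of a shift by 120 mm and each number of a turn by 360 degrees. A row lasts 1/8 s, in which the tool goes at most 62.5 mm and 10.7 degrees, less where a joint would pass 70% of its speed; a pose out of reach is approached as far as the arm can. A call with a number of a shift or a turn outside -1 to 1 is refused whole. A call with a gripper value outside its range is refused whole. The fingers move at their own pace and stop on an object; "squeeze" is the grip in N (left out, the last holds). Time passes only in rows, so rows that repeat a pose let the fingers close. It gives the time, the measured TCP pose, the force, the opening and the grip force at its end, in the units of the state.
- r.get_state(): the state, without advancing time (a new reading comes with each control period).
- capture(name): name is "side" or "top"; returns the picture (384x512x3 uint8, red, green, blue); there is no depth.
- camera_model(name): a dict with "camera_matrix" (3x3 intrinsics, pixels), "rvec" (rotation vector, rad) and "tvec" (3), from world to camera coordinates, as OpenCV has them. Camera axes: x right, y down, z forward; pixel columns grow to the right and rows downward; lengths in m; the calibration is good to about 2 mm. A picture is of the moment at which its call begins. camera_model takes no time and is no camera call.
- job.close_job(): hands the job in; it is judged then, once.
The state is a dict: "time_s": time; "joints": joint angles; "qd": joint speeds; "joint_torque": joint torques, N m; "tcp_pos": TCP position; "eef_rot": TCP orientation; "contact_force": force on the tool from outside, world axes, zero at the start; "moment": the same for the moment, N m; "gripper_width": finger opening in m; "gripper_force": force on a finger pad.
Only numpy, scipy, OpenCV 4.12 (cv2) and the standard library are available. Lean on these libraries where they do the work, as an engineer would, in place of code of your own. Each camera call takes 0.05 s, during which the arm holds its last target. There are 200 camera calls.

## Working session

There is one attempt and no reset: what is moved stays moved. The work goes in short steps, Python scripts to look and compute and a tool call to move; the robot and the scene stay as the last step left them, time stands still between calls to the robot, and variables do not carry over. Pictures are saved under pics/ and viewed, at most 10 in all, crops included, and the job is handed in when it is done.

Besides the shell and the picture viewer there is one more tool, called as a command line: name --argument value ..., lists and objects as JSON in quotes. drive_tool: Moves the arm, as the interface text tells. Its arguments: {"type":"object","properties":{"increments":{"type":"array"},"squeeze":{"type":"number"}},"required":["increments"]}

```bash
mkdir -p pics; ls; python3 - <<'E'
from plant import r,capture,camera_model,job
import cv2,numpy as np
for n in ("top","side"):
    im=capture(n); cv2.imwrite(f"pics/{n}0.png",im[:,:,::-1])
    m=camera_model(n); R=cv2.Rodrigues(np.array(m["rvec"],float))[0]
    print(n,m["camera_matrix"],"pos",-R.T@np.array(m["tvec"]).ravel(),"fwd",R[2])
s=r.get_state(); print({k:s[k] for k in("time_s","tcp_pos","eef_rot","gripper_width","contact_force")})
E
```

```text
pics
top [[499.7528335    0.         247.98991424]
 [  0.         499.7528335  186.22034921]
 [  0.           0.           1.        ]] pos [ 0.42562329 -0.32588534  0.94259427] fwd [ 0.12044159  0.00938341 -0.99267607]
side [[379.438493     0.         264.5975497 ]
 [  0.         379.438493   191.98255214]
 [  0.           0.           1.        ]] pos [0.36003093 0.41601685 0.51843883] fwd [ 0.19202693 -0.84299955 -0.50247131]
{'time_s': 0.1, 'tcp_pos': array([ 0.28898627, -0.60948953,  0.20062631]), 'eef_rot': array([ 1.79915727e+02, -8.36183965e-03, -1.54635568e+02]), 'gripper_width': 0.08767579485159607, 'contact_force': array([ 0.62465922,  0.54848504, -0.73811991])}
```

View pics/top0.png

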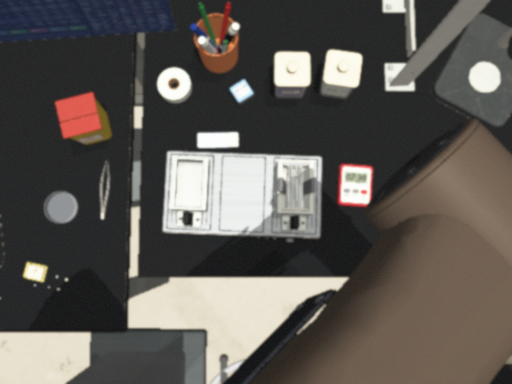

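View pics/side0.png

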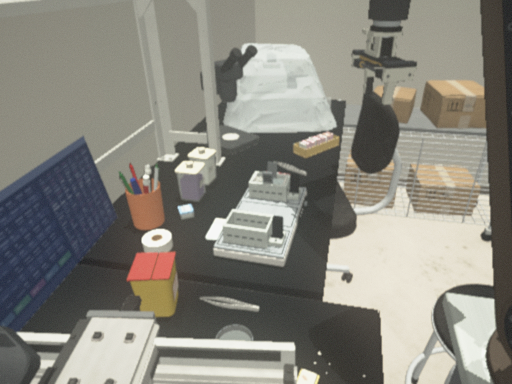

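Top view: the dryer spans about (165–322, 151–238). The magazine sits in the right bay at about (295, 187), with its black tab at (295, 222). The empty shoe is on the left with its tab at (187, 218), and the middle bay is around (243, 195). Next I'll measure these.

```bash
cat > h.py <<'E'
from plant import r,capture,camera_model,job
import cv2,numpy as np
def ray(n,uv,z):
    m=camera_model(n);K=np.array(m["camera_matrix"]);R=cv2.Rodrigues(np.array(m["rvec"],float))[0];t=np.array(m["tvec"],float).ravel()
    uv=np.atleast_2d(np.array(uv,float));c=-R.T@t
    d=(R.T@np.linalg.inv(K)@np.c_[uv,np.ones(len(uv))].T).T
    return c+d*((z-c[2])/d[:,2])[:,None]
def proj(n,P):
    m=camera_model(n);return cv2.projectPoints(np.atleast_2d(np.array(P,float)),np.array(m["rvec"],float),np.array(m["tvec"],float),np.array(m["camera_matrix"]),None)[0][:,0]
E
python3 - <<'E'
from h import *
im=cv2.imread("pics/top0.png"); g=cv2.cvtColor(im,cv2.COLOR_BGR2GRAY)
roi=np.zeros_like(g); roi[149:250,155:332]=1
m=((g>70)*roi).astype(np.uint8)*255
m=cv2.morphologyEx(m,cv2.MORPH_CLOSE,np.ones((9,9)))
c=max(cv2.findContours(m,cv2.RETR_EXTERNAL,cv2.CHAIN_APPROX_NONE)[0],key=cv2.contourArea)
b=cv2.boxPoints(cv2.minAreaRect(c));print(b)
P=ray("top",b,0.03);print(P.round(4),"centre",P.mean(0),[np.linalg.norm(P[i]-P[i-1]).round(4) for i in range(4)])
k=((g<45)*roi).astype(np.uint8); k[:205]=0;k[235:]=0
n,l,s,ce=cv2.connectedComponentsWithStats(k)
for i in range(1,n):
    if s[i,4]>25: print(s[i],ce[i],ray("top",ce[i],0.09)[0])
cv2.imwrite("pics/crop.png",cv2.resize(im[140:245,155:332],None,fx=4.5,fy=4.5,interpolation=cv2.INTER_CUBIC))
E
```

```text
[[160.67764 235.73657]
 [164.31021 148.5546 ]
 [323.45056 155.18546]
 [319.818   242.36743]]
[[ 0.4455 -0.1584  0.03  ]
 [ 0.6068 -0.1615  0.03  ]
 [ 0.5943 -0.4568  0.03  ]
 [ 0.4339 -0.4476  0.03  ]] centre [ 0.52011674 -0.30610693  0.03      ] [np.float64(0.2894), np.float64(0.1614), np.float64(0.2956), np.float64(0.1606)]
[155 205  11  30 191] [157.76439791 219.43455497] [ 0.47185641 -0.16383154  0.09      ]
[322 205  10  30 300] [326.5 219.5] [ 0.47206466 -0.45157719  0.09      ]
[187 214   4  10  31] [188.93548387 218.64516129] [ 0.47326214 -0.21710224  0.09      ]
[291 217   7  11  74] [293.95945946 221.94594595] [ 0.46784219 -0.39618656  0.09      ]
```

View pics/crop.png

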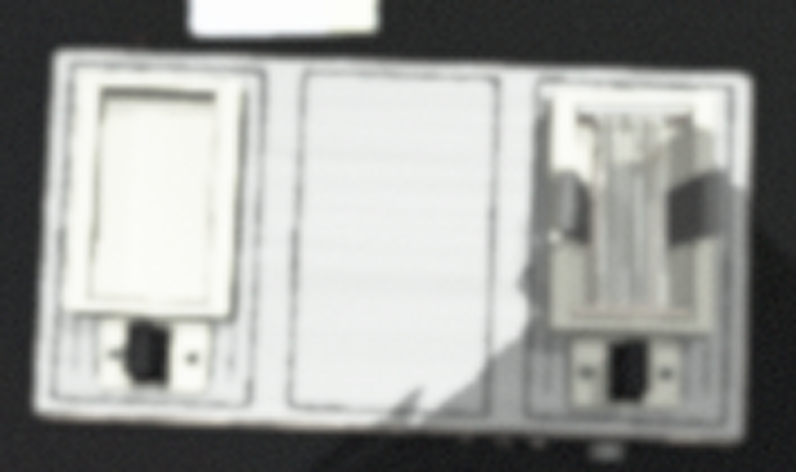

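The crop shows the middle bay outline with corners near (304,71), (497,79), (491,416), (290,407) in crop pixels. The magazine shoe's tab top is near (631,369), and the shoe rim corners are near (553,90), (713,92), (713,330), (551,330).

```bash
python3 - <<'E'
from h import *
def px(u): return (np.array(u,float)+.5)/4.5-.5+[155,140]
B=ray("top",px([[304,71],[497,79],[491,416],[290,407]]),.03)
print("bay",B.round(4),B.mean(0),[np.linalg.norm(B[i]-B[i-1]).round(4) for i in range(4)])
xd=(B[0]+B[1]-B[2]-B[3])/2; yd=(B[0]+B[3]-B[1]-B[2])/2
print("x dir yaw",np.degrees(np.arctan2(xd[1],xd[0])),"y dir-90",np.degrees(np.arctan2(yd[1],yd[0]))-90)
D=ray("top",px([[53,48],[752,73],[745,440],[36,414]]),.03)
print("dryer",D.round(4),D.mean(0),[np.linalg.norm(D[i]-D[i-1]).round(4) for i in range(4)])
yD=(D[0]+D[3]-D[1]-D[2])/2;xD=(D[0]+D[1]-D[2]-D[3])/2
print("yaw",np.degrees(np.arctan2(yD[1],yD[0]))-90,np.degrees(np.arctan2(xD[1],xD[0])))
S=ray("top",px([[553,88],[713,92],[713,330],[551,330]]),.072)
print("shoe rim",S.round(4),S.mean(0),[np.linalg.norm(S[i]-S[i-1]).round(4) for i in range(4)])
sx=(S[0]+S[1]-S[2]-S[3])/2;print(np.degrees(np.arctan2(sx[1],sx[0])))
print("tab",ray("top",px([631,369]),.09), "empty tab",ray("top",px([149,350]),.09))
E
```

```text
bay [[ 0.5939 -0.2693  0.03  ]
 [ 0.5906 -0.3488  0.03  ]
 [ 0.4524 -0.346   0.03  ]
 [ 0.4559 -0.2647  0.03  ]] [ 0.52319405 -0.30718989  0.03      ] [np.float64(0.1381), np.float64(0.0796), np.float64(0.1382), np.float64(0.0814)]
x dir yaw -1.5256558029282212 y dir-90 -2.4455937281490776
dryer [[ 0.6036 -0.1655  0.03  ]
 [ 0.5931 -0.4536  0.03  ]
 [ 0.4429 -0.4484  0.03  ]
 [ 0.4529 -0.1618  0.03  ]] [ 0.52311513 -0.30732157  0.03      ] [np.float64(0.1507), np.float64(0.2883), np.float64(0.1503), np.float64(0.2868)]
yaw -2.0493659921053364 -1.6998685024430142
shoe rim [[ 0.5794 -0.3697  0.072 ]
 [ 0.5778 -0.4324  0.072 ]
 [ 0.4844 -0.431   0.072 ]
 [ 0.4844 -0.3684  0.072 ]] [ 0.53149664 -0.40036839  0.072     ] [np.float64(0.095), np.float64(0.0627), np.float64(0.0934), np.float64(0.0627)]
-0.793132348687638
tab [[ 0.46841322 -0.39767852  0.09      ]] empty tab [[ 0.47540392 -0.21499408  0.09      ]]
```

Everything agrees with the given sizes: the bay measures 138×80 mm and the rim 94×63 mm, and the yaw is about −2°. The middle bay point is near (0.5377, −0.3077), the tab near (0.4684, −0.3977) and the shoe near (0.531, −0.400). I'll approach the tab now.

drive_tool --increments '[[[1,-0.25,0.12,0,0.019],[1,-0.5,0.24,0,0.038],[1,-0.75,0.35,0,0.057],[1,-1,0.47,0,0.076],[1,-1,0.47,0,0.076]]]'

```text
time_s: 0.72
tcp_pos: [0.3746, -0.5059, 0.2013]
eef_rot: [180.0, -0.0, 178.1]
contact_force: [-0.6, -1.1, -0.8]
gripper_width: 0.0873
gripper_force: 0.0
```

```bash
cat >> h.py <<'E'
from scipy.spatial.transform import Rotation as Ro
def go(target,yaw=178.0):
    s=r.get_state();R=Ro.from_euler("xyz",s["eef_rot"],degrees=True)
    d=R.inv().apply(np.array(target)-s["tcp_pos"])
    dy=(yaw-s["eef_rot"][2]+180)%360-180
    print("t",round(s["time_s"],2),"tcp",s["tcp_pos"].round(4),"rot",s["eef_rot"].round(2),"F",s["contact_force"].round(1),"w",round(s["gripper_width"],4),"gf",np.round(s["gripper_force"],1))
    print("shift units",(d/.12).round(3),"turn",round(-dy/360,4))
E
python3 -c "
from h import *
go([.4684,-.3977,.15])"
```

```text
t 0.72 tcp [ 0.3746 -0.5059  0.2013] rot [179.97  -0.   178.1 ] F [-0.6 -1.1 -0.8] w 0.0873 gf 0.0
shift units [-0.751  0.927  0.428] turn 0.0003
```

drive_tool --increments '[[[1,-0.19,0.23,0.1,0],[1,-0.38,0.46,0.2,0],[1,-0.57,0.7,0.32,0],[1,-0.75,0.927,0.428,0],[1,-0.75,0.927,0.428,0]]]'

```text
time_s: 1.35
tcp_pos: [0.4675, -0.3981, 0.1486]
eef_rot: [179.9, -0.1, 178.2]
contact_force: [-0.6, -0.6, 0.5]
gripper_width: 0.0874
gripper_force: 0.0
```

```bash
python3 -c "
from h import *
go([.4684,-.3977,.060])
im=np.ascontiguousarray(capture('side')[:,:,::-1]);cv2.imwrite('pics/side1.png',cv2.resize(im[130:290,180:340],None,fx=3.7,fy=3.7,interpolation=cv2.INTER_CUBIC))
print(proj('side',[[.4684,-.3977,.09],[.4684,-.3977,.042]]))
"
```

```text
t 1.35 tcp [ 0.4675 -0.3981  0.1486] rot [ 1.7993e+02 -1.2000e-01  1.7819e+02] F [-0.6 -0.6  0.5] w 0.0874 gf 0.0
shift units [-0.009  0.003  0.739] turn 0.0005
[[295.25959379 174.96985774]
 [294.70405323 192.04476736]]
```

View pics/side1.png

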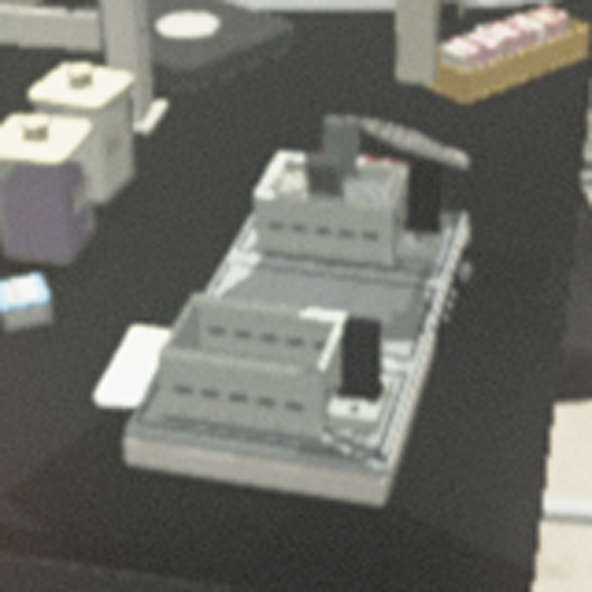

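The tab appears at crop (425, 197), matching the predicted (427, 166–229). The gripper should also be visible at about (429, 92), but it isn't. I'll check the full frames from both cameras.

```bash
python3 -c "
from h import *
a=capture('side')[:,:,::-1];b=capture('top')[:,:,::-1]
print(proj('side',[[.4675,-.398,.149],[.289,-.61,.2]]),proj('top',[[.4675,-.398,.149]]), r.get_state()['joints'])
cv2.imwrite('pics/both.png',cv2.resize(np.vstack([a,b]),None,fx=.78,fy=.78,interpolation=cv2.INTER_AREA))
"
```

```text
[[296.38186784 152.6957838 ]
 [374.95423837 108.14943869]] [[298.16074245 220.32138064]] [-2.24144712e+01  1.70583828e+01 -1.13584121e+01  1.65487779e-02
 -6.15883597e+01 -6.95613410e+01]
```

View pics/both.png

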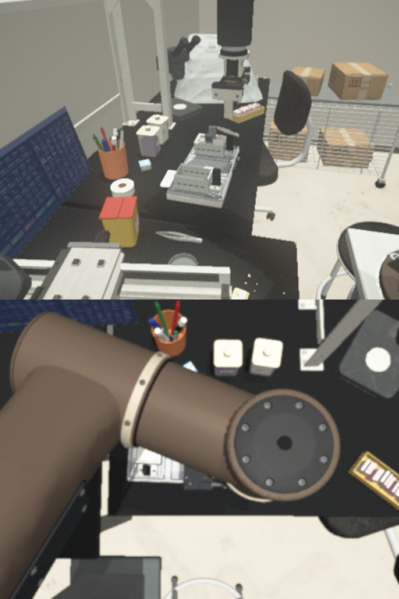

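The gripper is there after all. Its near finger is the grey bar at crop (417, 30–83), in line with the tab. I'll descend and grip it.

drive_tool --increments '[[[1,-0.008,0.003,0.18,0],[1,-0.008,0.003,0.36,0],[1,-0.008,0.003,0.55,0],[1,-0.008,0.003,0.73,0],[1,-0.008,0.003,0.73,0]]]'

```text
time_s: 2.12
tcp_pos: [0.4665, -0.3996, 0.0613]
eef_rot: [179.9, -0.1, 177.9]
contact_force: [-0.7, 0.5, -0.2]
gripper_width: 0.0879
gripper_force: 0.0
```

drive_tool --increments '[[[0.3,0,0,0,0],[0,0,0,0,0],[-0.3,0,0,0,0],[-0.6,0,0,0,0],[-0.8,0,0,0,0]]]' --squeeze 30

```text
time_s: 2.75
tcp_pos: [0.4683, -0.3991, 0.0626]
eef_rot: [-180.0, 0.0, 178.0]
contact_force: [-0.6, -1.0, -0.9]
gripper_width: 0.0432
gripper_force: 0.0
```

drive_tool --increments '[[[-1,0,0,0,0],[-1,0,0,0,0],[-1,0,0,0,0],[-1,0,0,0,0],[-1,0,0,0,0]]]'

```text
time_s: 3.38
tcp_pos: [0.4682, -0.3991, 0.0624]
eef_rot: [180.0, -0.0, 178.0]
contact_force: [0.3, -0.2, 1.2]
gripper_width: 0.0107
gripper_force: 30.0
```

```bash
python3 -c "
from h import *
go([.4684+.0062,-.3977+.0927,.060])"
```

```text
t 3.38 tcp [ 0.4682 -0.3991  0.0624] rot [ 1.8000e+02 -1.0000e-02  1.7801e+02] F [ 0.3 -0.2  1.2] w 0.0107 gf 30.0
shift units [-0.026  0.786  0.02 ] turn 0.0
```

The tab is held at 10.7 mm and 30 N. Now I'll slide the shoe sideways, keeping z constant.

drive_tool --increments '[[[-1,-0.002,0.04,0,0],[-1,-0.005,0.11,0,0],[-1,-0.009,0.2,0,0],[-1,-0.012,0.3,0,0],[-1,-0.016,0.4,0,0]]]'

```text
time_s: 4.0
tcp_pos: [0.472, -0.3505, 0.0626]
eef_rot: [-180.0, 0.0, 178.0]
contact_force: [-0.9, -4.6, 0.9]
gripper_width: 0.0103
gripper_force: 30.2
```

```bash
python3 -c "
from h import *
go([.4752,-.306,.0624])"
```

```text
t 4.0 tcp [ 0.472  -0.3505  0.0626] rot [-1.7999e+02  1.0000e-02  1.7802e+02] F [-0.9 -4.6  0.9] w 0.0103 gf 30.2
shift units [-0.014  0.371  0.002] turn 0.0001
```

drive_tool --increments '[[[-1,-0.004,0.1,0,0],[-1,-0.008,0.2,0,0],[-1,-0.012,0.3,0,0],[-1,-0.014,0.375,0,0],[-1,-0.014,0.375,0,0]]]'

```text
time_s: 4.62
tcp_pos: [0.4751, -0.3051, 0.0625]
eef_rot: [179.9, -0.0, 178.1]
contact_force: [0.4, 1.7, 2.3]
gripper_width: 0.011
gripper_force: 30.0
```

```bash
python3 -c "
from h import *
go([.4752,-.306,.0624])
a=capture('side')[:,:,::-1]
cv2.imwrite('pics/side2.png',cv2.resize(a[150:280,190:330],None,fx=4.5,fy=4.5,interpolation=cv2.INTER_CUBIC))
m=np.array([.5377,-.3077,.03]);c,s=np.cos(np.radians(-2)),np.sin(np.radians(-2))
P=[m+[c*x-s*y,s*x+c*y,z] for x,y,z in [(-47,32,42),(47,32,42),(-47,32,0),(47,32,0)] for x,y,z in [(x/1e3,y/1e3,z/1e3)]]
print(((proj('side',P)-[190,150])*4.5).round())
"
```

```text
t 4.62 tcp [ 0.4751 -0.3051  0.0625] rot [ 1.7995e+02 -1.0000e-02  1.7805e+02] F [0.4 1.7 2.3] w 0.011 gf 30.0
shift units [-0.001 -0.008  0.   ] turn 0.0001
[[387. 256.]
 [204. 233.]
 [387. 327.]
 [208. 303.]]
```

View pics/side2.png

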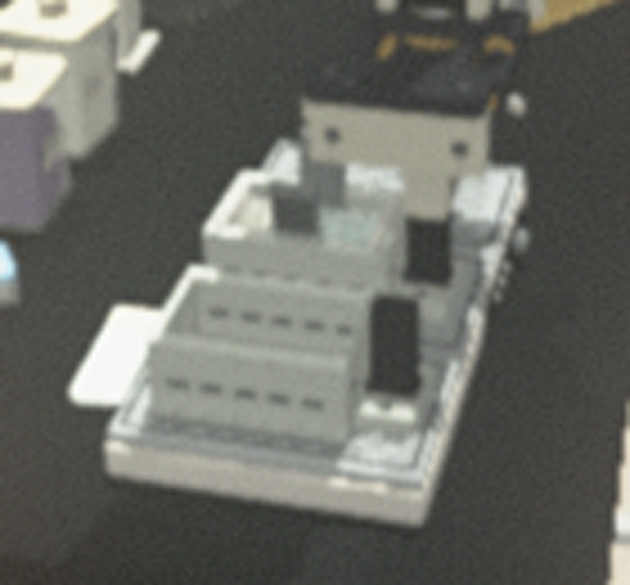

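The shoe's near rim corners are at crop (204, 238) and (388, 258), within about 1 mm of the predicted (204, 233) and (387, 256). So the shoe is in the middle bay. I'll release the tab, rise, and move over the ears.

drive_tool --increments '[[[-0.7,0,0,0,0],[-0.4,0,0,0,0],[-0.1,0,0,0,0],[-0.1,0,0,0,0],[-0.1,0,0,0,0]]]'

```text
time_s: 5.3
tcp_pos: [0.475, -0.3064, 0.0624]
eef_rot: [180.0, -0.0, 178.0]
contact_force: [0.0, -0.8, -0.2]
gripper_width: 0.0388
gripper_force: 0.0
```

drive_tool --increments '[[[0,0,0,-0.18,0],[0,0,0,-0.36,0],[0,0,0,-0.55,0],[0,0,0,-0.73,0],[0,0,0,-0.73,0]]]'

```text
time_s: 5.92
tcp_pos: [0.4761, -0.3068, 0.1519]
eef_rot: [-179.9, 0.2, 178.0]
contact_force: [-0.1, -0.3, -0.0]
gripper_width: 0.0442
gripper_force: 0.0
```

```bash
python3 -c "
from h import *
go([.4751+.062,-.3053-.0022,.15])"
```

```text
t 5.92 tcp [ 0.4761 -0.3068  0.1519] rot [-179.94    0.19  178.02] F [-0.1 -0.3 -0. ] w 0.0442 gf 0.0
shift units [-0.508  0.011  0.017] turn 0.0
```

drive_tool --increments '[[[0.2,-0.12,0,0,0],[0.4,-0.25,0,0,0],[0.64,-0.38,0,0,0],[0.64,-0.512,0,0,0],[0.64,-0.512,0,0,0]]]'

```text
time_s: 6.55
tcp_pos: [0.5377, -0.3084, 0.1493]
eef_rot: [180.0, -0.1, 178.0]
contact_force: [-0.6, 0.3, -0.7]
gripper_width: 0.0715
gripper_force: 0.0
```

```bash
python3 -c "
from h import *
go([.537,-.308,.087])
a=capture('side')[:,:,::-1]
cv2.imwrite('pics/side3.png',cv2.resize(a[130:260,190:330],None,fx=4.5,fy=4.5,interpolation=cv2.INTER_CUBIC))
"
```

```text
t 6.55 tcp [ 0.5377 -0.3084  0.1493] rot [ 1.7999e+02 -6.0000e-02  1.7804e+02] F [-0.6  0.3 -0.7] w 0.0715 gf 0.0
shift units [0.005 0.003 0.519] turn 0.0001
```

View pics/side3.png

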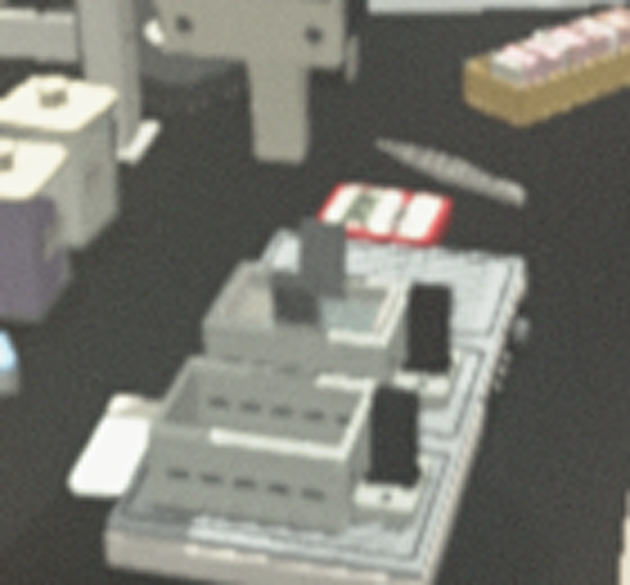

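The near ear is centred at crop (297, ~297) and the near finger at crop (281, ~130). I'll check those against projections.

```bash
python3 -c "
from h import *
print(((proj('side',[[.5377,-.2508,.145],[.5375,-.279,.09],[.5375,-.279,.104],[.5375,-.337,.104],[.5377,-.2508,.09]])-[190,130])*4.5).round())
"
```

```text
[[280. 228.]
 [298. 300.]
 [297. 275.]
 [324. 220.]
 [284. 330.]]
```

The columns match: finger 280, near ear 297, far ear 324. The visible finger ends at row 160, though, where I'd expect the tip near row 240, so the tip is probably black on a dark background. I'll check with a contrast profile.

```bash
python3 -c "
from h import *
print(((proj('side',[[.5377,-.2508,.138],[.5377,-.2508,.157],[.5377,-.212,.204]])-[190,130])*4.5).round())
a=np.mean([cv2.cvtColor(capture('side'),cv2.COLOR_RGB2GRAY).astype(float) for _ in range(8)],0)
for v in range(160,190,2): print(v,a[v,238:268].round().astype(int))
"
```

```text
[[281. 242.]
 [280. 205.]
 [254. 148.]]
160 [ 73  72  71  71  72  70  70  69  92 137 156 157 158 158 156 157 157 157
 157 150 133  98  74  70  70  70  70  72  70  71]
162 [ 71  71  72  70  71  71  70  69  89 133 155 160 160 158 158 159 159 159
 158 151 129  96  74  70  70  70  70  70  69  71]
164 [ 72  71  72  71  70  71  70  71  79 104 127 137 142 145 147 150 151 152
 151 137 103  77  69  70  71  70  70  71  70  70]
166 [72 70 73 72 70 72 70 70 70 71 73 77 78 81 82 86 89 89 90 83 72 70 70 71
 70 71 70 71 71 71]
168 [70 73 72 71 72 70 71 70 71 72 71 72 71 70 69 69 70 71 70 69 72 70 71 72
 70 71 71 69 72 71]
170 [ 72  72  71  70  72  72  72  72  70  71  72  71  71  70  70  70  70  71
  70  71  71  71  70  70  71  68  73  84  93 104]
172 [ 72  71  71  71  71  72  71  72  72  72  72  72  70  71  70  72  71  72
  71  70  71  71  70  70  70  82 124 182 224 235]
174 [ 71  71  72  71  72  72  71  71  72  71  71  71  70  71  71  70  71  71
  70  71  70  69  70  73  94 145 205 242 245 238]
176 [ 70  72  72  71  70  69  72  72  71  72  70  71  71  70  71  70  71  72
  71  71  69  69  76 106 170 232 246 245 232 187]
178 [ 72  71  71  72  72  71  72  71  72  70  72  71  71  70  70  72  71  71
  78  89  94  97 106 146 207 235 238 219 176 170]
180 [ 72  71  71  71  72  71  70  71  70  70  72  70  70  76  91  94  85  82
  91 104 110 110 109 108 116 118 120 115 135 188]
182 [ 70  72  72  71  72  71  71  71  70  71  69  72  98 143 164 177 164 149
 131 113 109 109 107 108 107 109 107 107 107 116]
184 [ 72  71  71  71  72  73  71  72  71  69  74 117 171 175 197 221 225 217
 168 122 108 108 109 108 109 108 109 106 123 170]
186 [ 72  72  70  71  71  69  72  70  68  76 126 183 188 209 224 226 223 213
 160 117 109 107 109 108 110 109 108 107 134 196]
188 [ 70  72  71  73  87 117 136 139 142 160 174 173 191 216 220 215 210 194
 149 114 108 108 108 109 108 108 108 109 140 200]
```

No black tip shows up, so the drawn finger ends higher than the stated TCP would put it. At TCP z = 0.087 the fingers clear everything whichever reading is right. I'll descend there and look again before squeezing.

drive_tool --increments '[[[0.64,0,0,0.13,0],[0.64,0,0,0.26,0],[0.64,0,0,0.39,0],[0.64,0,0,0.5,0],[0.64,0,0,0.515,0]]]'

```text
time_s: 7.62
tcp_pos: [0.5357, -0.3082, 0.0867]
eef_rot: [180.0, -0.1, 178.0]
contact_force: [0.2, -0.7, 0.3]
gripper_width: 0.0715
gripper_force: 0.0
```

```bash
python3 -c "
from h import *
go([.537,-.308,.087])
a=capture('side')[:,:,::-1]
cv2.imwrite('pics/side4.png',cv2.resize(a[130:260,190:330],None,fx=4.5,fy=4.5,interpolation=cv2.INTER_CUBIC))
print(((proj('side',[[.5377,-.2508,.076],[.5377,-.272,.076],[.5377,-.2508,.12]])-[190,130])*4.5).round())
"
```

```text
t 7.62 tcp [ 0.5357 -0.3082  0.0867] rot [ 1.7997e+02 -1.4000e-01  1.7800e+02] F [ 0.2 -0.7  0.3] w 0.0715 gf 0.0
shift units [-0.011  0.002 -0.002] turn 0.0
[[284. 355.]
 [295. 332.]
 [282. 275.]]
```

View pics/side4.png

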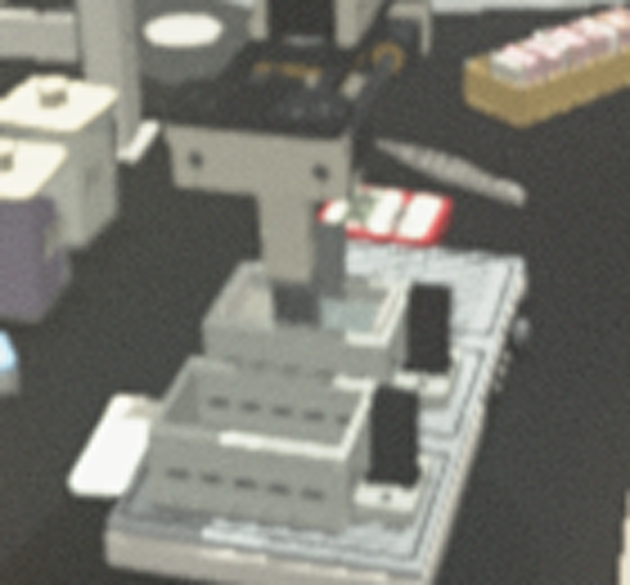

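In this view the near finger's tip is at about (287, 283), while a tip at z = 0.076 should appear at rows 332–355. A gentle close will show physically whether the ears are caught: the stop should come near 42 mm with force.

drive_tool --increments '[[[0.5,0,0,0,0],[0.4,0,0,0,0],[0.3,0,0,0,0],[0.2,0,0,0,0],[0.1,0,0,0,0]]]' --squeeze 12

```text
time_s: 8.3
tcp_pos: [0.5365, -0.3085, 0.0884]
eef_rot: [-180.0, 0.0, 178.0]
contact_force: [-0.3, -0.4, 0.2]
gripper_width: 0.0495
gripper_force: 0.0
```

drive_tool --increments '[[[0.05,0,0,0,0],[0,0,0,0,0],[-0.1,0,0,0,0],[-0.2,0,0,0,0],[-0.2,0,0,0,0]]]'

```text
time_s: 8.93
tcp_pos: [0.5365, -0.3085, 0.0883]
eef_rot: [-180.0, 0.0, 178.0]
contact_force: [-0.3, -0.2, 0.4]
gripper_width: 0.0352
gripper_force: 0.0
```

The fingers closed to 35 mm without touching anything, so they are above the ears. The real tips stand about 25 mm above the reported TCP height, which fits both the images and the marginal tab grip. I'll reopen and go down to a reported z of about 0.052, watching the force.

drive_tool --increments '[[[0,0,0,0,0],[0.3,0,0,0,0],[0.64,0,0,0,0],[0.64,0,0,0,0],[0.64,0,0,0,0]]]'

```text
time_s: 9.55
tcp_pos: [0.5364, -0.3085, 0.0883]
eef_rot: [180.0, -0.0, 178.0]
contact_force: [-0.5, 0.6, 0.1]
gripper_width: 0.071
gripper_force: 0.0
```

drive_tool --increments '[[[0.64,0,0,0.05,0],[0.64,0,0,0.1,0],[0.64,0,0,0.15,0],[0.64,0,0,0.2,0],[0.64,0,0,0.2,0]]]'

```text
time_s: 10.18
tcp_pos: [0.536, -0.3083, 0.0635]
eef_rot: [180.0, -0.1, 178.0]
contact_force: [0.1, 0.2, 0.3]
gripper_width: 0.0715
gripper_force: 0.0
```

```bash
python3 -c "
from h import *
go([.537,-.308,.052])
a=capture('side')[:,:,::-1]
cv2.imwrite('pics/side5.png',cv2.resize(a[150:250,210:310],None,fx=6,fy=6,interpolation=cv2.INTER_CUBIC))
for z in (.072,.076,.104): print(((proj('side',[[.5377,-.251,z],[.5377,-.272,z],[.5377,-.279,z]])-[210,150])*6).round().tolist())
"
```

```text
t 10.18 tcp [ 0.536  -0.3083  0.0635] rot [ 1.7998e+02 -7.0000e-02  1.7801e+02] F [0.1 0.2 0.3] w 0.0715 gf 0.0
shift units [-0.008  0.003  0.096] turn 0.0
[[259.0, 362.0], [273.0, 332.0], [278.0, 322.0]]
[[259.0, 353.0], [273.0, 322.0], [277.0, 313.0]]
[[257.0, 286.0], [271.0, 257.0], [276.0, 247.0]]
```

View pics/side5.png

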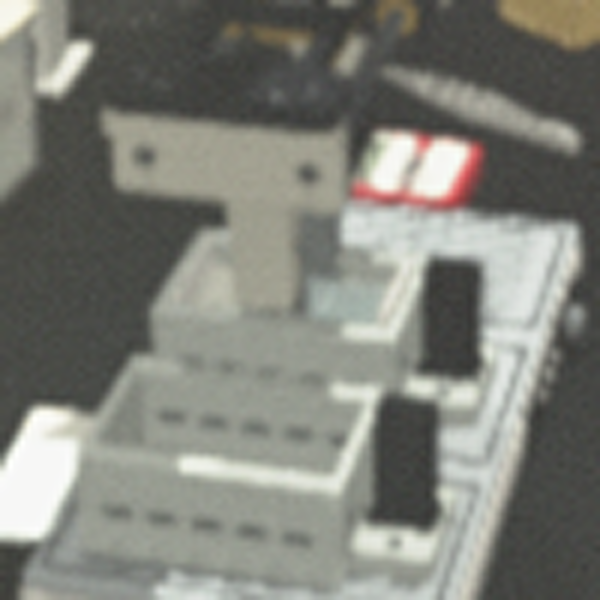

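The near finger now hides most of the near ear. Its tip is at (267, 310), with the rim line at row 320, so it is about 10 mm above its target height. I'll go 10 mm lower and squeeze.

drive_tool --increments '[[[0.64,0,0,0.03,0],[0.64,0,0,0.06,0],[0.64,0,0,0.085,0],[0.64,0,0,0.085,0],[0.64,0,0,0.085,0]]]'

```text
time_s: 10.85
tcp_pos: [0.5365, -0.3085, 0.0541]
eef_rot: [-180.0, 0.0, 178.0]
contact_force: [0.3, -0.5, -1.0]
gripper_width: 0.0719
gripper_force: 0.0
```

drive_tool --increments '[[[0.5,0,0,0,0],[0.4,0,0,0,0],[0.3,0,0,0,0],[0.2,0,0,0,0],[0.1,0,0,0,0]]]' --squeeze 16

```text
time_s: 11.48
tcp_pos: [0.5368, -0.3087, 0.0549]
eef_rot: [-180.0, 0.0, 178.0]
contact_force: [-2.3, -0.2, 6.7]
gripper_width: 0.0497
gripper_force: 4.3
```

drive_tool --increments '[[[0,0,0,0,0],[-0.1,0,0,0,0],[-0.2,0,0,0,0],[-0.3,0,0,0,0],[-0.3,0,0,0,0]]]'

```text
time_s: 12.1
tcp_pos: [0.5369, -0.3084, 0.0552]
eef_rot: [-180.0, 0.1, 178.0]
contact_force: [-1.8, 3.2, 8.4]
gripper_width: 0.0415
gripper_force: 16.0
```

The ears are squeezed home at 41.5 mm and 16 N. I'll lift about 4 mm first to check that the catches are free.

drive_tool --increments '[[[-0.4,0,0,-0.01,0],[-0.4,0,0,-0.02,0],[-0.4,0,0,-0.035,0],[-0.4,0,0,-0.035,0],[-0.4,0,0,-0.035,0]]]' --squeeze 20

```text
time_s: 12.72
tcp_pos: [0.5364, -0.3084, 0.0582]
eef_rot: [180.0, -0.0, 178.0]
contact_force: [-0.1, -0.4, -1.0]
gripper_width: 0.0412
gripper_force: 20.0
```

The force is −1 N, about the magazine's own weight, so it is free of the shoe. I'll lift it the rest of the way.

drive_tool --increments '[[[-0.4,0,0,-0.05,0],[-0.4,0,0,-0.12,0],[-0.4,0,0,-0.2,0],[-0.4,0,0,-0.28,0],[-0.4,0,0,-0.36,0]]]'

```text
time_s: 13.35
tcp_pos: [0.5366, -0.3085, 0.1024]
eef_rot: [-180.0, 0.0, 178.0]
contact_force: [0.3, -0.5, -1.7]
gripper_width: 0.0409
gripper_force: 20.0
```

drive_tool --increments '[[[-0.4,0,0,-0.1,0],[-0.4,0,0,-0.2,0],[-0.4,0,0,-0.32,0],[-0.4,0,0,-0.42,0],[-0.4,0,0,-0.48,0]]]'

```text
time_s: 13.98
tcp_pos: [0.5367, -0.3085, 0.1602]
eef_rot: [-180.0, 0.1, 178.0]
contact_force: [-0.1, 0.2, -1.8]
gripper_width: 0.0411
gripper_force: 20.0
```

drive_tool --increments '[[[-0.4,0,0,0,0],[-0.4,0,0,0,0],[-0.4,0,0,0,0],[-0.4,0,0,0,0],[-0.4,0,0,0,0]]]'

```text
time_s: 14.6
tcp_pos: [0.5364, -0.3084, 0.1589]
eef_rot: [180.0, -0.0, 178.0]
contact_force: [0.7, -0.5, -1.2]
gripper_width: 0.0414
gripper_force: 20.0
```

```bash
python3 -c "
from h import *
go([.537,-.308,.155])
a=capture('side')[:,:,::-1]
cv2.imwrite('pics/side6.png',cv2.resize(a[90:250,190:330],None,fx=3.7,fy=3.7,interpolation=cv2.INTER_CUBIC))
m=np.array([.5377,-.3077,.03]);c,s=np.cos(np.radians(-2)),np.sin(np.radians(-2))
f=lambda x,y,z:m+np.array([c*x-s*y,s*x+c*y,z])/1e3
print(((proj('side',[f(-47,32,42),f(47,32,42),f(-41,22,106),f(41,22,106)])-[190,90])*3.7).round())
"
```

```text
t 14.6 tcp [ 0.5364 -0.3084  0.1589] rot [ 1.7999e+02 -2.0000e-02  1.7801e+02] F [ 0.7 -0.5 -1.2] w 0.0414 gf 20.0
shift units [-0.005  0.004  0.033] turn 0.0
[[319. 433.]
 [168. 414.]
 [313. 329.]
 [177. 314.]]
```

View pics/side6.png

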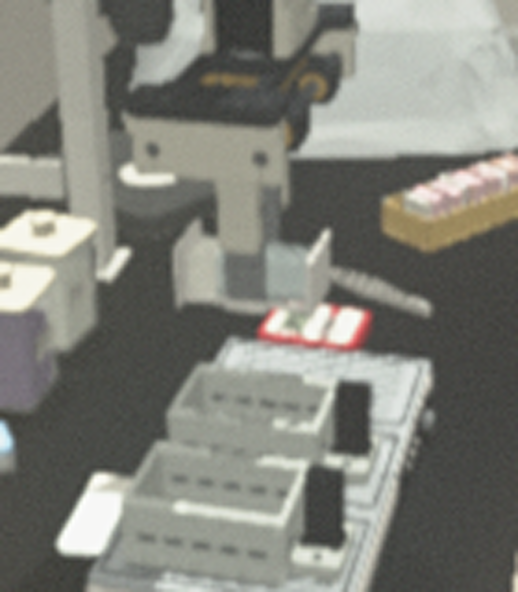

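The picture shows the magazine held level in the fingers, with its bottom edge near rows 300–312. The empty-looking shoe stands in the middle bay with near rim corners at (168, 412) and (320, 432), matching the predicted (168, 414) and (319, 433). The other shoe hasn't moved. I'll hand the job in.

```bash
python3 -c "
from plant import job
print(job.close_job())"
```

```text
the job is handed in; nothing more can be done
None
```

I handed the job in at 14.6 s: the shoe stands in the middle bay and the magazine is held level by its squeezed ears, about 10 cm up; the last picture shows the empty shoe where it was, and no verdict was returned.

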